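Fold down the slide tray's cover leaves

TASK

Four cover leaves of the slide tray stand open. Run a fingertip lightly along the row, starting at the end with the wide blank ledge, so that the leaves fold down one after another and all four lie flat over their slides. Only touch: lift nothing, do not bend a leaf back past upright, do not press hard, leave the tray where it is and the bottle, dish and forceps alone.

Things in the scene. Friction and masses are not known exactly. Their poses are not given: they have to be found in the camera images.
- tray: grey slide tray, loose, 184 (x) x 100 (y) x 11 mm, 1 kg, a glass slide (fixed) in each of four pockets in a row along x. Origin: centre of its underside; z up; the end with the wide blank ledge (24 mm) is at -x. White hinged leaves cover the pockets; their hinge axes run along y, 10.5 mm above the bench. Beyond both ends the bench is free within 50 mm of the row's line
- row_start (a point): point on the first leaf's hinge line, middle of the tray's width, 13 mm above the bench (the top of the shut leaves, highest part of the tray when all are shut); the tray's x axis from here is the row's centre line
- row_end (a point): middle of the free edge of the last leaf's place when shut, 13 mm above the bench, 152 mm from row_start
- leaf1 (a joint): hinge angle of cover leaf 1 from the wide-ledge end, hinge at tray x = -68 mm: 0 = shut flat, reaching 32 mm from the hinge towards +x, 1.57 = upright, 1.8 = stop; starts at 0.9 to 1.45, free edge up and leaning to +x, up to 43 mm above the bench. 32 long x 70 wide (y) x 2.5 mm. Light (0.004 N m friction), stays where left; pushed on its back towards +x it folds shut
- leaf2 (a joint): hinge angle of cover leaf 2 from the wide-ledge end, hinge at tray x = -28 mm: 0 = shut flat, reaching 32 mm from the hinge towards +x, 1.57 = upright, 1.8 = stop; starts at 0.9 to 1.45, free edge up and leaning to +x, up to 43 mm above the bench. 32 long x 70 wide (y) x 2.5 mm. Light (0.004 N m friction), stays where left; pushed on its back towards +x it folds shut
- leaf3 (a joint): hinge angle of cover leaf 3 from the wide-ledge end, hinge at tray x = 12 mm: 0 = shut flat, reaching 32 mm from the hinge towards +x, 1.57 = upright, 1.8 = stop; starts at 0.9 to 1.45, free edge up and leaning to +x, up to 43 mm above the bench. 32 long x 70 wide (y) x 2.5 mm. Light (0.004 N m friction), stays where left; pushed on its back towards +x it folds shut
- leaf4 (a joint): hinge angle of cover leaf 4 from the wide-ledge end, hinge at tray x = 52 mm: 0 = shut flat, reaching 32 mm from the hinge towards +x, 1.57 = upright, 1.8 = stop; starts at 0.9 to 1.45, free edge up and leaning to +x, up to 43 mm above the bench. 32 long x 70 wide (y) x 2.5 mm. Light (0.004 N m friction), stays where left; pushed on its back towards +x it folds shut
- bottle: bystander: amber dropper bottle with black cap, 38 mm across, 75 mm tall, standing 105 to 130 mm from the tray's centre line, on its +y side; origin under its centre
- petri: bystander: closed round dish, 90 mm across, 17 mm tall, on the tray's -y side, 110 to 135 mm from its centre line; origin under its centre
- forceps: bystander: steel forceps, 125 x 18 mm, 8 mm tall, lying on the tray's -y side, 85 to 110 mm from its centre line, beside the dish or half past the tray's +x end; origin at about its middle, x along it
Mind the look-alikes: they are no part of the job. There is more than one size of the tray; the job needs the largest.

How it is judged:
By the outcome, as a careful person would: the job done as asked, in the order asked, and still so for the second after the job is handed in, with the robot touching nothing.
It also fails if it takes over 40 s, if anything falls off the work surface, if the arm or the gripper's body presses on something with over 40 N, if the wrist force passes 120 N, or if a joint passes its speed limit or range.

ROBOT

A 6-joint arm with a two-finger parallel gripper is mounted at the origin on the work surface. World frame = base frame: x ahead of the robot, y to its left, z up, the work surface at z = 0. Lengths are in m, angles in rad, forces in N, time in s.
With the tool pointing down it reaches from about 0.375 to 0.9 m from the base axis. Payload 3.1 kg.
Tool frame: the origin (TCP) lies on the centre line of the jaws, within the pads' length; the fingertips stand ahead of it and the grasp point (between the pads) lies 3 mm ahead of it (robot.tip_reach is the z of the fingertips in the tool frame, in m); z points along the fingers, y is the line along which they close (so a half turn about z gives the same grasp; the last joint's range is limited). The gripper opens to 87 mm and grips with 3 to 60 N. Pads are 19 mm wide; open, the fingers measure 117 mm over their backs; the gripper's body (75 mm by 190 mm) begins 51 mm behind the grasp point.
Start: joints at [1.097, 0.527, 1.433, -0, 1.181, -0.178], TCP at [0.182, 0.598, 0.245] pointing down, gripper open.
Joint ranges: [-3.08, 3.08], [-0.75, 2.2], [0.22, 2.44], [-1.43, 4.57], [0, 2.65], [-2.85, 2.85]. Speed limits (rad/s): [2.79, 2.79, 3.14, 3.14, 3.14, 3.14].

INTERFACE

Orientations are given as a unit quaternion [x, y, z, w].
In Python, from rig import sensors, eyes, ticket, robot gives the robot as it stands.
- The arm moves only by the tool drive_tool, never from a script. Its argument "deltas" is a list that holds one entry, the list of rows, each a list of 6 numbers: the shift along the tool's x, y, z in mm, then the turn, a rotation vector about the tool's x, y, z in rad. A call has 1 to 8 rows; each row shifts and turns the commanded pose from where the row before left it, along the tool's axes as they then stand; what a row does not reach is not made up. A row lasts 1/12 s, in which the tool goes at most 41.7 mm and 7.16 degrees, less where a joint would pass 70% of its speed; a pose out of reach is approached as far as the arm can. A call is refused whole if a number of a shift passes 41.7 or a number of a turn 0.125, either way. A call with a gripper value outside its range is refused whole. "gripper" is the opening in per cent of the stroke, from 0 (shut) to 100 (fully open), set as the call begins (left out, the last holds). The fingers move at their own pace and stop on an object; "squeeze" is the grip in N (left out, the last holds). Time passes only in rows, so rows that do not move let the fingers close. It gives the time, the measured TCP pose, the force, the opening and the grip force at its end, in the units of the state.
- sensors.get_obs(): the state, without advancing time (a new reading comes with each control period).
- eyes.camera(name): name is "side" or "top"; returns a dict with "img" (384x512x3 uint8, red, green, blue), "fov_y" (degrees; the focal length in pixels is half the picture's height over the tangent of half this angle, whatever the lens; pixels are square), "cx", "cy" (the principal point, pixels), "xyz" and "attitude" of the camera in the world. Camera axes: x right, y up, looking along -z (the intrinsics and any distortion apply to the point x, -y, -z); pixel columns grow to the right and rows downward; lengths in m; the calibration is good to about 2 mm. A picture is of the moment at which its call begins. There is no depth.
- ticket.hand_in(): hands the job in; it is judged then, once.
The state is a dict: "time": time; "q": joint angles; "joint_velocities": joint speeds; "joint_torque": joint torques, N m; "position": TCP position; "tool_rot": TCP orientation; "ft_force": force on the tool from outside, world axes, zero at the start; "moment": the same for the moment, N m; "grip_width": finger opening in m; "grip_force": force on a finger pad.
Only numpy, scipy, OpenCV 4.12 (cv2) and the standard library are available. Lean on these libraries where they do the work, as an engineer would, in place of code of your own. Each camera call takes 0.05 s, during which the arm holds its last target. There are 200 camera calls.

## Working session

There is one attempt and no reset: what is moved stays moved. The work goes in short steps, Python scripts to look and compute and a tool call to move; the robot and the scene stay as the last step left them, time stands still between calls to the robot, and variables do not carry over. Pictures are saved under pics/ and viewed, at most 10 in all, crops included, and the job is handed in when it is done.

Besides the shell and the picture viewer there is one more tool, called after "Request:" as name(argument=value, ...), one argument or row to a line, values as JSON. drive_tool: Moves the arm, as the interface text tells. Its arguments: {"type":"object","properties":{"deltas":{"type":"array"},"gripper":{"type":"number"},"squeeze":{"type":"number"}},"required":["deltas"]}

```bash
mkdir -p pics; ls
python3 - <<'E'
from rig import sensors, eyes, ticket, robot
import cv2
print(robot.tip_reach, sensors.get_obs())
for n in ("top","side"):
    c=eyes.camera(n); print({k:v for k,v in c.items() if k!="img"})
    cv2.imwrite(f"pics/{n}0.png",cv2.cvtColor(c["img"],cv2.COLOR_RGB2BGR))
E
```

```text
pics
0.022 {'time': 0.0, 'q': array([ 1.09750923e+00,  5.28443092e-01,  1.43387161e+00,  2.50604726e-06,
        1.18141291e+00, -1.78491160e-01]), 'joint_velocities': array([-0.00176083,  0.00044222,  0.00106211, -0.00043471, -0.00130521,
       -0.00130411]), 'joint_torque': array([-1.36513547e-03, -4.40041065e+01, -1.76592797e+01,  6.29860489e-02,
        5.84425055e-02, -1.46657344e-04]), 'position': array([0.18124391, 0.59743884, 0.24359553]), 'tool_rot': array([ 1.46865205e-01,  9.89155939e-01, -1.01092526e-03, -3.42853284e-04]), 'ft_force': array([ 0.07718116,  0.40659946, -0.59656626]), 'moment': array([-0.0091635 , -0.0204735 , -0.04400954]), 'grip_force': 0.0, 'grip_width': 0.08699755243052837}
{'fov_y': 42.57996450765786, 'cx': 242.0299766074912, 'cy': 195.7387466296508, 'xyz': array([0.47975866, 0.03901562, 0.96185697]), 'attitude': array([ 0.02824704, -0.039995  , -0.69635477,  0.71602552])}
{'fov_y': 44.57098853025343, 'cx': 258.6594102316883, 'cy': 188.83743349058824, 'xyz': array([ 0.53998274, -0.51829975,  0.70015169]), 'attitude': array([ 0.3512285 , -0.01267136, -0.04161175,  0.93527881])}
```

View pics/top0.png

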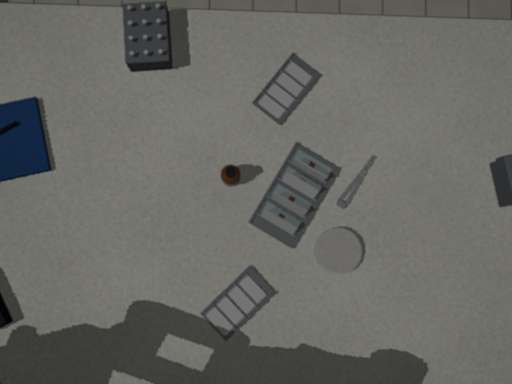

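View pics/side0.png

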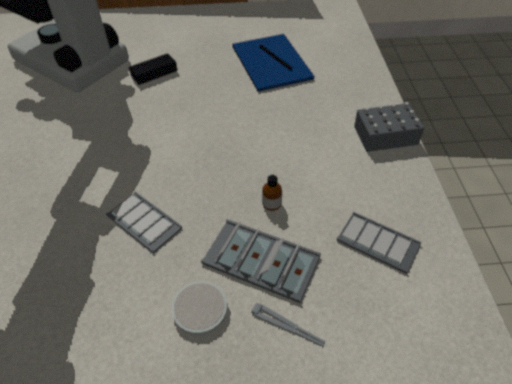

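Run:
```python
import cv2,numpy as np
a=cv2.imread("pics/top0.png")[130:260,240:350]; b=cv2.imread("pics/side0.png")[215:305,195:330]
a=cv2.resize(a,None,fx=4.5,fy=4.5,interpolation=cv2.INTER_CUBIC)
cv2.imwrite("pics/topc.png",cv2.convertScaleAbs(a,alpha=1.6))
b=cv2.resize(b,None,fx=5.5,fy=5.5,interpolation=cv2.INTER_CUBIC)
cv2.imwrite("pics/sidec.png",cv2.convertScaleAbs(b,alpha=1.5))
```

```text
(no output)
```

View pics/topc.png

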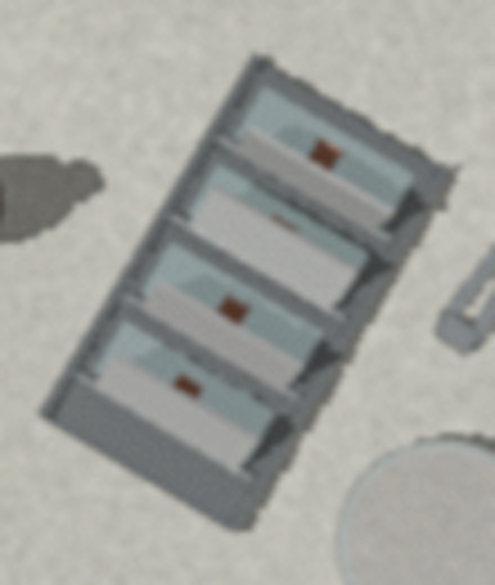

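View pics/sidec.png

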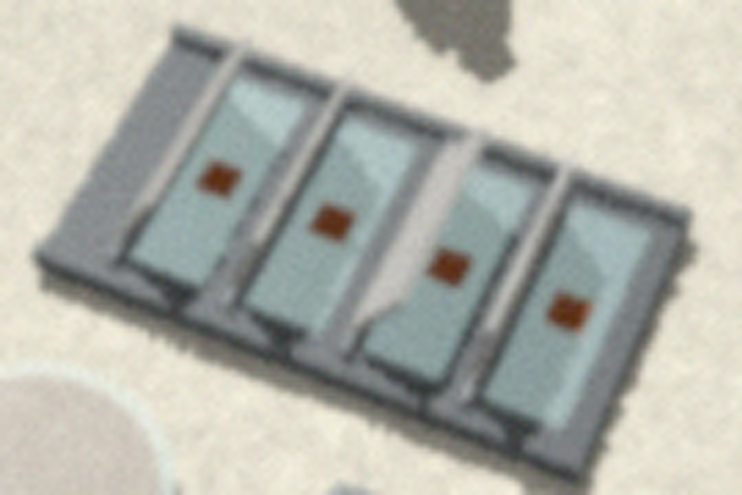

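```bash
cat > h.py <<'E'
import numpy as np
from scipy.spatial.transform import Rotation as R
from scipy.optimize import least_squares
cams={'top':dict(f=192/np.tan(np.radians(42.57996450765786/2)),c=(242.03,195.739),t=[0.47975866,0.03901562,0.96185697],q=[0.02824704,-0.039995,-0.69635477,0.71602552]),
'side':dict(f=192/np.tan(np.radians(44.57098853025343/2)),c=(258.659,188.837),t=[0.53998274,-0.51829975,0.70015169],q=[0.3512285,-0.01267136,-0.04161175,0.93527881])}
def proj(n,P):
    k=cams[n]; p=R.from_quat(k['q']).inv().apply(np.atleast_2d(P)-k['t'])
    return np.c_[k['c'][0]+k['f']*p[:,0]/-p[:,2], k['c'][1]-k['f']*p[:,1]/-p[:,2]]
def ray(n,uv,z):
    k=cams[n]; d=R.from_quat(k['q']).apply([(uv[0]-k['c'][0])/k['f'],-(uv[1]-k['c'][1])/k['f'],-1]); t=np.array(k['t'])
    return t+d*(z-t[2])/d[2]
E
python3 - <<'E'
from h import *
L=np.array([[92,50,11],[92,-50,11],[-92,-50,11],[-92,50,11]])/1000
ob={'top':[(298.2,142.2),(341.1,167.8),(294,247.8),(250,221.6)],'side':[(320.5,253.5),(301,300.5),(202.6,261.4),(227.2,220.5)]}
for n in ob: print(n,[ray(n,u,.011).round(4) for u in ob[n]])
W=lambda p:R.from_euler('z',p[2]).apply(L)+[p[0],p[1],0]
for s in (['top'],['side'],['top','side']):
    r=least_squares(lambda p:np.concatenate([(proj(n,W(p))-ob[n]).ravel() for n in s]),[.5,0,-.5])
    print(s,r.x.round(4),r.fun.round(1))
for n,u in (('top',(230,175)),('top',(338,249)),('top',(343,205)),('top',(375,156))): print(ray(n,u,.03 if u[0]==230 else .01))
E
```

```text
top [array([ 0.6808, -0.083 ,  0.011 ]), array([ 0.6325, -0.1679,  0.011 ]), array([ 0.4744, -0.0782,  0.011 ]), array([0.5224, 0.0077, 0.011 ])]
side [array([ 0.6827, -0.0768,  0.011 ]), array([ 0.6358, -0.163 ,  0.011 ]), array([ 0.4779, -0.0744,  0.011 ]), array([0.5239, 0.0101, 0.011 ])]
['top'] [ 0.5776 -0.0803 -0.5169] [-0.3 -0.7  0.7 -0.1  0.1  0.8 -0.5  0. ]
['side'] [ 0.5801 -0.0757 -0.5052] [ 1.1 -0.3  0.5  0.5 -1.5  0.3 -0.1 -1.1]
['top', 'side'] [ 0.5789 -0.0781 -0.5103] [-1.8 -1.5 -0.6 -1.2 -0.7  0.1 -1.4 -0.4  0.8  1.2 -0.3  2.1 -2.1  1.3
 -0.5 -0.2]
[0.60929026 0.04874788 0.03      ]
[ 0.47436072 -0.16332115  0.01      ]
[ 0.55971691 -0.17238033  0.01      ]
[ 0.65813907 -0.23481579  0.01      ]
```

Request:
drive_tool(
  deltas=[
    [[0,0,0,0,0,0.1075],[0,0,0,0,0,0.1075],[-29.4,-19.8,0,0,0,0],[-29.4,-19.8,0,0,0,0],[-29.4,-19.8,0,0,0,0],[-29.4,-19.8,0,0,0,0],[-29.4,-19.8,0,0,0,0],[-29.4,-19.8,0,0,0,0]],
  ],
  gripper=0,
)

```text
time: 0.77
position: [0.2777, 0.4066, 0.2443]
tool_rot: [0.252, 0.968, -0.0, -0.0]
ft_force: [0.2, -0.3, -0.0]
grip_width: 0.0414
grip_force: 0.0
```

Request:
drive_tool(
  deltas=[
    [[-29.4,-19.8,0,0,0,0],[-29.4,-19.8,0,0,0,0],[-29.4,-19.8,0,0,0,0],[-29.4,-19.8,0,0,0,0],[-29.4,-19.8,0,0,0,0],[-29.4,-19.8,0,0,0,0],[-29.4,-19.8,0,0,0,0],[-29.4,-19.8,0,0,0,0]],
  ],
)

```text
time: 1.43
position: [0.4057, 0.1536, 0.2444]
tool_rot: [0.252, 0.968, -0.0, -0.0]
ft_force: [1.5, 1.2, 0.3]
grip_width: 0.001
grip_force: 0.0
```

Request:
drive_tool(
  deltas=[
    [[-29.4,-19.8,0,0,0,0],[-29.4,-19.8,0,0,0,0],[-29.4,-19.8,0,0,0,0],[-29.4,-19.8,0,0,0,0],[-29.4,-19.8,0,0,0,0],[-29.4,-19.8,0,0,0,0],[0,0,0,0,0,0],[0,0,0,0,0,0]],
  ],
)

```text
time: 2.1
position: [0.5021, -0.0362, 0.2441]
tool_rot: [0.254, 0.967, 0.0, -0.0]
ft_force: [-0.7, 0.1, -0.8]
grip_width: 0.0002
grip_force: 0.0
```

Request:
drive_tool(
  deltas=[
    [[0,0,35,0,0,0],[0,0,35,0,0,0],[0,0,35,0,0,0],[0,0,35,0,0,0],[0,0,30,0,0,0],[0,0,20,0,0,0],[0,0,0,0,0,0],[0,0,0,0,0,0]],
  ],
)

```text
time: 2.77
position: [0.5, -0.0332, 0.0539]
tool_rot: [0.252, 0.968, 0.0, -0.002]
ft_force: [-1.7, 0.5, 0.3]
grip_width: 0.0005
grip_force: 0.0
```

Run:
```python
from rig import sensors, eyes
import cv2
for _ in range(3): 
    c=eyes.camera("side"); o=sensors.get_obs(); print(o['position'],o['ft_force'])
b=cv2.cvtColor(c["img"],cv2.COLOR_RGB2BGR)[165:315,175:340]
cv2.imwrite("pics/side1.png",cv2.convertScaleAbs(cv2.resize(b,None,fx=4,fy=4,interpolation=cv2.INTER_CUBIC),alpha=1.5))
```

```text
[ 0.50120931 -0.03365169  0.05499295] [-0.34277663  0.94039505  0.49846682]
[ 0.50193018 -0.03401216  0.05568246] [-0.45276539 -0.17584067  0.99220078]
[ 0.50232671 -0.03426335  0.05607281] [-0.13215085 -0.27418707 -0.41421935]
```

View pics/side1.png

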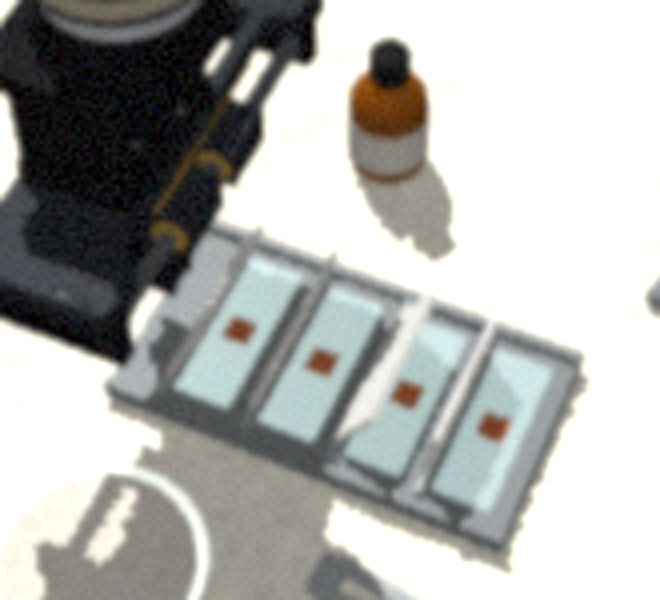

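Request:
drive_tool(
  deltas=[
    [[0,0,6,0,0,0],[0,0,6,0,0,0],[0,0,6,0,0,0],[0,0,1,0,0,0],[0,0,0,0,0,0],[0,0,0,0,0,0],[0,0,0,0,0,0],[0,0,0,0,0,0]],
  ],
)

```text
time: 3.58
position: [0.5016, -0.0346, 0.0356]
tool_rot: [0.252, 0.968, -0.0, 0.0]
ft_force: [-0.9, 0.2, 0.2]
grip_width: 0.0008
grip_force: 0.0
```

Request:
drive_tool(
  deltas=[
    [[0,0,0,0,0,0],[0,0,0,0,0,0],[0,0,0,0,0,0],[0,0,0,0,0,0]],
  ],
)

```text
time: 3.92
position: [0.5016, -0.0346, 0.0356]
tool_rot: [0.252, 0.968, -0.0, 0.0]
ft_force: [1.6, -0.3, 0.7]
grip_width: 0.0004
grip_force: 0.0
```

Request:
drive_tool(
  deltas=[
    [[0,0,-0.6,0,0,0],[-4,0,0,0,0,0],[-4,0,0,0,0,0],[-4,0,0,0,0,0],[-4,0,0,0,0,0],[-4,0,0,0,0,0],[-4,0,0,0,0,0],[-4,0,0,0,0,0]],
  ],
)

```text
time: 4.58
position: [0.5268, -0.0486, 0.0362]
tool_rot: [0.252, 0.968, -0.0, 0.0]
ft_force: [0.3, -0.7, 0.4]
grip_width: 0.0004
grip_force: 0.1
```

Request:
drive_tool(
  deltas=[
    [[-4,0,0,0,0,0],[-4,0,0,0,0,0],[-4,0,0,0,0,0],[-4,0,0,0,0,0],[-4,0,0,0,0,0],[0,0,0,0,0,0],[0,0,0,0,0,0]],
  ],
)

```text
time: 5.17
position: [0.5437, -0.0581, 0.0362]
tool_rot: [0.252, 0.968, -0.0, 0.0]
ft_force: [0.4, 0.4, 0.9]
grip_width: 0.0006
grip_force: 0.1
```

Run:
```python
from rig import sensors, eyes
import cv2,numpy as np
c=eyes.camera("side"); o=sensors.get_obs(); print(o['position'],o['ft_force'])
b=cv2.cvtColor(c["img"],cv2.COLOR_RGB2BGR)[165:315,175:340]
cv2.imwrite("pics/side2.png",cv2.convertScaleAbs(cv2.resize(b,None,fx=4,fy=4,interpolation=cv2.INTER_CUBIC),alpha=1.3))
```

```text
[ 0.54352718 -0.05804167  0.03617504] [ 0.43455963 -0.48027623 -0.75922804]
```

View pics/side2.png

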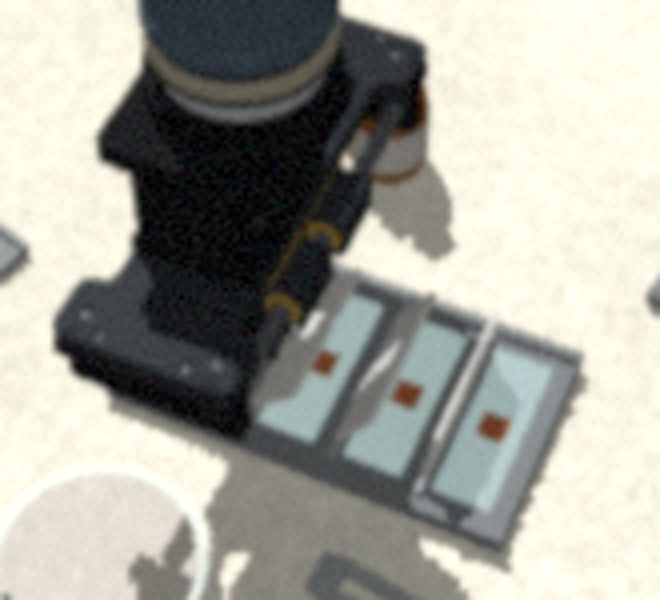

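Request:
drive_tool(
  deltas=[
    [[-4.5,0,0,0,0,0],[-4.5,0,0,0,0,0],[-4.5,0,0,0,0,0],[-4.5,0,0,0,0,0],[-4.5,0,0,0,0,0],[-4.5,0,0,0,0,0],[-4.5,0,0,0,0,0],[-4.5,0,0,0,0,0]],
  ],
)

```text
time: 5.88
position: [0.5754, -0.0759, 0.0361]
tool_rot: [0.252, 0.968, -0.0, 0.0]
ft_force: [-0.7, 0.3, -1.2]
grip_width: 0.0006
grip_force: 0.0
```

Request:
drive_tool(
  deltas=[
    [[-4.5,0,0,0,0,0],[-4.5,0,0,0,0,0],[-4.5,0,0,0,0,0],[-4.5,0,0,0,0,0],[-4.5,0,0,0,0,0],[-4.5,0,0,0,0,0],[-4.5,0,0,0,0,0],[-4.5,0,0,0,0,0]],
  ],
)

```text
time: 6.55
position: [0.6068, -0.0934, 0.0362]
tool_rot: [0.252, 0.968, -0.0, 0.0]
ft_force: [0.2, 0.4, -0.4]
grip_width: 0.0005
grip_force: 0.0
```

Request:
drive_tool(
  deltas=[
    [[-4.5,0,0,0,0,0],[-4.5,0,0,0,0,0],[-4.5,0,0,0,0,0],[-4.5,0,0,0,0,0],[-4.5,0,0,0,0,0],[-4.5,0,0,0,0,0],[-4.5,0,0,0,0,0],[-4.5,0,0,0,0,0]],
  ],
)

```text
time: 7.22
position: [0.6383, -0.111, 0.0361]
tool_rot: [0.252, 0.968, -0.0, 0.0]
ft_force: [0.5, -0.3, 0.5]
grip_width: 0.0006
grip_force: 0.0
```

Request:
drive_tool(
  deltas=[
    [[-4.5,0,0,0,0,0],[-4.5,0,0,0,0,0],[-4.5,0,0,0,0,0],[-4.5,0,0,0,0,0],[-4.5,0,0,0,0,0],[-4.5,0,0,0,0,0],[-4.5,0,0,0,0,0],[-4.5,0,0,0,0,0]],
  ],
)

```text
time: 7.88
position: [0.6695, -0.1284, 0.0361]
tool_rot: [0.252, 0.968, 0.0, -0.0]
ft_force: [0.9, 0.2, -0.1]
grip_width: 0.0008
grip_force: 0.0
```

Request:
drive_tool(
  deltas=[
    [[0,0,0,0,0,0],[0,0,-20,0,0,0],[0,0,-35,0,0,0],[0,0,-35,0,0,0],[0,0,-35,0,0,0],[-30,0,-20,0,0,0],[-35,0,0,0,0,0],[-35,0,0,0,0,0]],
  ],
)

```text
time: 8.55
position: [0.7581, -0.1774, 0.185]
tool_rot: [0.252, 0.968, -0.0, 0.002]
ft_force: [0.6, -0.8, -0.4]
grip_width: 0.0003
grip_force: 0.0
```

Request:
drive_tool(
  deltas=[
    [[0,38,0,0,0,0],[0,38,0,0,0,0],[0,38,0,0,0,0],[0,38,0,0,0,0],[0,38,0,0,0,0],[0,38,0,0,0,0],[0,0,0,0,0,0],[0,0,0,0,0,0]],
  ],
)

```text
time: 9.22
position: [0.8676, 0.0257, 0.1799]
tool_rot: [0.25, 0.968, -0.0, -0.001]
ft_force: [0.1, -0.6, -0.2]
grip_width: 0.0004
grip_force: 0.0
```

Run:
```python
from rig import sensors, eyes
import cv2,numpy as np
f=lambda n,s:cv2.convertScaleAbs(cv2.resize(cv2.cvtColor(eyes.camera(n)["img"],cv2.COLOR_RGB2BGR)[s],(400,480),interpolation=cv2.INTER_CUBIC),alpha=1.2)
cv2.imwrite("pics/c3.png",np.hstack([f("side",np.s_[185:335,185:335]),f("top",np.s_[130:260,240:350])]))
print(sensors.get_obs()['position'])
```

```text
[0.86705961 0.02159717 0.18046292]
```

View pics/c3.png

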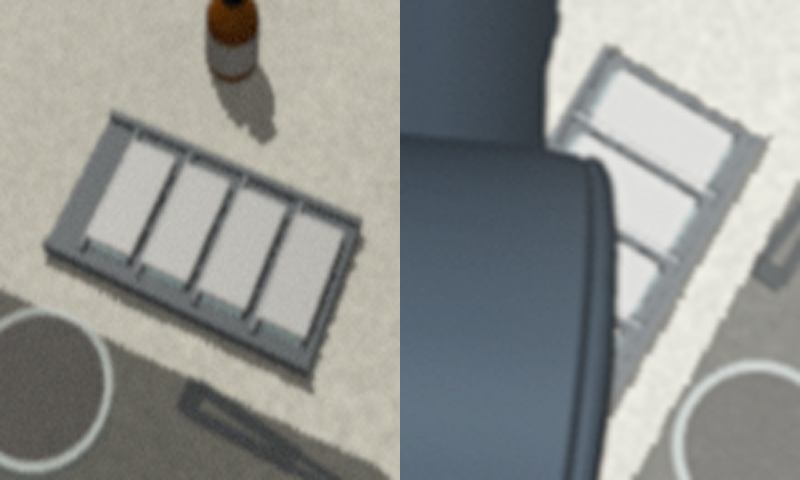

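The side view shows all four leaves lying flat. The tray corners are at (202,262) and (320,254), where they were at the start, and the bottle, dish and forceps look undisturbed.

```bash
python3 -c "
from rig import ticket
print(ticket.hand_in())"
```

```text
the job is handed in; nothing more can be done
None
```

I handed the job in after one light pass from the wide-ledge end: all four leaves look flat in the final side view, though a leaf edge could still sit up to about 1 mm proud because the fingertip ran about 1 mm above the shut leaves; the tray hasn't moved, and the bottle, dish and forceps look undisturbed.

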